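Set up the backdrop and show the tall tube to the bench camera

TASK

First take the black board out of its slotted stand and lean it, on its short edge and roughly centred, against the face of the block heater that looks away from the robot, and let go of it. Then draw the tall tube out of the rack and hold it in front of that leaning board, within about 10 cm of it but touching nothing except the gripper, the middle of the tube opposite the board and the tube tilted about 45 degrees with its cap end up. Finish still holding it there, raised clear of the bench with the board still leaning, and leave the two short tubes and everything else on the bench where they are.

Things in the scene. Friction and masses are not known exactly. Their poses are not given: they have to be found in the camera images.
- board: black flat rigid board, 10 thick (its x) x 110 wide (its y) x 180 tall (its z), about 0.2 kg. Origin: centre of its lower short edge face; z runs up the board. At the start it stands upright, loosely (up to 5 degrees of lean), in the slot of the stand, its foot 10 above the bench, the upper 140 sticking out; both faces are alike
- stand: white slotted block fixed to the bench, 60 (x) x 150 (y) x 50 high, with a slot 13 (x) x 116 (y), 40 deep from the top. Origin: centre of its underside. Its x is across the slot. Stand and rack may trade sides
- heater: grey block heater with an aluminium top, fixed to the bench: 80 (x) x 160 (y) x 100 high, plain vertical faces. Origin: centre of its underside. Its -x face, with knob and display, looks towards the robot; its plain +x face (40 from the origin) looks away from the robot, towards the bench camera: the board goes against this one
- rack: orange tube rack fixed to the bench: block 70 (x) x 170 (y) x 60 high with three round holes of diameter 30, 50 deep, in a row along its y at -52, 0 and +52. Origin: centre of its underside. A tube stands in each hole, in any order
- tall_tube: the tall closed tube: round, 120 long, body diameter 28, screw cap of diameter 34 over the top 16, 0.05 to 0.1 kg. Origin: centre of its underside; z runs along it towards the cap. It stands in a rack hole with its foot 10 above the bench, so its top is at 130; the short tubes' tops are at 95. It must be lifted 50 to leave the hole
- tube_mid (a point): the middle of the tall tube, on its axis 60 from its foot
- short_tube_a: short tube, same look, 85 long, in another hole of the rack; stays there. Origin: centre of its underside
- short_tube_b: the other short tube, 85 long; stays in its hole. Origin: centre of its underside
- bottle: white bottle with a paper label, diameter 60, 140 high, bystander. Origin: centre of its underside
- jar: amber jar, diameter 54, 65 high, bystander. Origin: centre of its underside
- beaker: glass beaker, diameter 70, 80 high, bystander. Origin: centre of its underside
- tip_box: white box with a blue tray of pipette tips, 85 x 120 x 66 high, bystander. Origin: centre of its underside
- micro_rack: low green rack of micro tubes, 70 x 100 x 34 high, bystander. Origin: centre of its underside
- vial: small glass vial, diameter 32, 50 high, bystander. Origin: centre of its underside
There are look-alikes about, which are no part of the job. What is shaped like the tall_tube but orange, pink or red is not meant.

How it is judged:
By the outcome, as a careful person would: the job done as asked, in the order asked, and still so for the second after the job is handed in, while the arm keeps its last pose, push and grip.
It also fails if it takes over 56 s, if anything falls off the work surface, if the arm or the gripper's body presses on something with over 40 N, if the wrist force passes 120 N, or if a joint passes its speed limit or range.

ROBOT

A 6-joint arm with a two-finger parallel gripper is mounted at the origin on the work surface. World frame = base frame: x ahead of the robot, y to its left, z up, the work surface at z = 0. Lengths are in m, angles in rad, forces in N, time in s.
With the tool pointing down it reaches from about 0.3 to 0.775 m from the base axis. Payload 14.6 kg.
Tool frame: the origin (TCP) lies at the very end of the fingers, on their centre line; the grasp point (between the pads) lies 19 mm behind it; z points along the fingers, y is the line along which they close (so a half turn about z gives the same grasp; the last joint's range is limited). The gripper opens to 94 mm and grips with 3 to 60 N. Pads are 16 mm wide; open, the fingers measure 119 mm over their backs; the gripper's body (75 mm by 177 mm) begins 78 mm behind the grasp point.
Start: joints at [-1.328, 0.3, 1.521, -0, 1.321, -0.067], TCP at [0.168, -0.524, 0.205] pointing down, gripper open.
Joint ranges: [-3.03, 3.03], [-0.79, 2.21], [0.23, 2.52], [-1.04, 4.18], [0, 3.07], [-2.55, 2.55]. Speed limits (rad/s): [2.22, 2.22, 2.57, 3.14, 3.14, 3.14].

INTERFACE

Orientations are given as [roll, pitch, yaw] about the fixed x, y, z axes, in that order (R = Rz(yaw) Ry(pitch) Rx(roll)).
In Python, from station import ctrl, cams gives the robot as it stands. The module is installed in compiled form; this text tells all that it offers.
- The arm moves only by the tool arm_command, never from a script. Its argument "plan" is a list that holds one entry, the list of rows, each a list of 7 numbers: the shift along the tool's x, y, z in fractions of the full range, 1 being 1000 mm, then the turn, a rotation vector about the tool's x, y, z in fractions of the full range, 1 being pi/2 rad, then the closure, from -1 (fully open) to 1 (shut). A call has 1 to 12 rows; each row is the pose to reach, as a shift and turn from the pose commanded when the call began, along the tool's axes at that moment; what a row does not reach only later rows make up. A row lasts 1/10 s, in which the tool goes at most 50 mm and 8.59 degrees, less where a joint would pass 70% of its speed; a pose out of reach is approached as far as the arm can. No shift or turn number may pass 1 either way. A call with a gripper value outside its range is refused whole. The fingers move at their own pace and stop on an object; "squeeze" is the grip in N (left out, the last holds). Time passes only in rows, so rows that repeat a pose let the fingers close. It gives the time, the measured TCP pose, the force, the opening and the grip force at its end, in the units of the state.
- ctrl.get_obs(): the state, without advancing time (a new reading comes with each control period).
- cams.camera(name): name is "scene" or "top" or "wrist"; returns (picture, depth): 480x640x3 uint8, blue, green, red; 480x640 float32, m along the optical axis (not along the pixel's ray), 0 where there is no reading.
- cams.camera_info(name): a dict with "fx", "fy", "cx", "cy" (pixels), "dist_coeffs" ([k1, k2, p1, p2, k3] as OpenCV has them; the pictures are not rectified), "world_to_cam" (4x4, takes a point from world to camera coordinates). Camera axes: x right, y down, z forward; pixel columns grow to the right and rows downward; lengths in m; the calibration is good to about 2 mm. A picture is of the moment at which its call begins: read the wrist's pose just before it. camera_info takes no time and is no camera call; for the wrist camera it gives the pose at the moment of the call.
- ctrl.hand_in(): hands the job in; it is judged then, once.
The state is a dict: "time_s": time; "qpos": joint angles; "joint_vel": joint speeds; "tau": joint torques, N m; "ee_pos": TCP position; "eef_rot": TCP orientation; "force": force on the tool from outside, world axes, zero at the start; "moment": the same for the moment, N m; "grip_width": finger opening in m; "grip_force": force on a finger pad.
Only numpy, scipy, OpenCV 4.12 (cv2) and the standard library are available. Lean on these libraries where they do the work, as an engineer would, in place of code of your own. Each camera call takes 0.05 s, during which the arm holds its last target. There are 200 camera calls.

## Working session

There is one attempt and no reset: what is moved stays moved. The work goes in short steps, Python scripts to look and compute and a tool call to move; the robot and the scene stay as the last step left them, time stands still between calls to the robot, and variables do not carry over. Pictures are saved under pics/ and viewed, at most 10 in all, crops included, and the job is handed in when it is done.

Besides the shell and the picture viewer there is one more tool, called after ">>>" as a command line: name --argument value ..., lists and objects as JSON in quotes. arm_command: Moves the arm, as the interface text tells. Its arguments: {"type":"object","properties":{"plan":{"type":"array"},"squeeze":{"type":"number"}},"required":["plan"]}

```bash
mkdir -p pics; cat > h.py <<'E'
import numpy as np,cv2
from scipy.spatial.transform import Rotation as R
from station import ctrl,cams
def cloud(n):
    i=cams.camera_info(n);p,d=cams.camera(n)
    K=np.array([[i['fx'],0,i['cx']],[0,i['fy'],i['cy']],[0,0,1]]);D=np.array(i['dist_coeffs'])
    u,v=np.meshgrid(np.arange(640.),np.arange(480.))
    q=cv2.undistortPoints(np.stack([u,v],-1).reshape(-1,1,2),K,D).reshape(480,640,2)
    c=np.dstack([q[...,0]*d,q[...,1]*d,d])
    T=np.linalg.inv(np.array(i['world_to_cam']))
    w=c@T[:3,:3].T+T[:3,3]; w[d==0]=np.nan
    return p,w
E
python3 - <<'E'
from h import *
o=ctrl.get_obs();print(o)
for n in('scene','top'):
    p,w=cloud(n);cv2.imwrite(f'pics/{n}0.png',p);np.save(n+'0.npy',w)
    T=np.linalg.inv(cams.camera_info(n)['world_to_cam']);print(n,T.round(3))
E
```

```text
{'time_s': 0.0, 'qpos': array([-1.32760553e+00,  3.00519813e-01,  1.52159952e+00, -1.44281519e-05,
        1.32068144e+00, -6.66030926e-02]), 'joint_vel': array([ 0.000256  ,  0.0014289 , -0.00021752,  0.00141746, -0.00131496,
       -0.00090457]), 'tau': array([ 9.97265524e-04, -5.31803799e+01, -3.52736270e+01,  7.09080650e-02,
        2.43729103e-02, -1.09736650e-04]), 'ee_pos': array([ 0.16760184, -0.52356092,  0.20485181]), 'eef_rot': array([-3.14038629e+00, -6.64607699e-05,  3.09797432e-01]), 'force': array([ 0.73828561, -0.6421531 ,  0.92271778]), 'moment': array([ 0.07002611, -0.01275297, -0.00605277]), 'grip_force': 0.0, 'grip_width': 0.0941056728227753}
scene [[-0.265  0.513 -0.817  1.198]
 [ 0.964  0.147 -0.221  0.19 ]
 [ 0.007 -0.846 -0.533  0.524]
 [ 0.     0.     0.     1.   ]]
top [[ 0.011 -0.992  0.129  0.434]
 [-1.    -0.01   0.01  -0.002]
 [-0.009 -0.129 -0.992  1.193]
 [ 0.     0.     0.     1.   ]]
```

View pics/scene0.png

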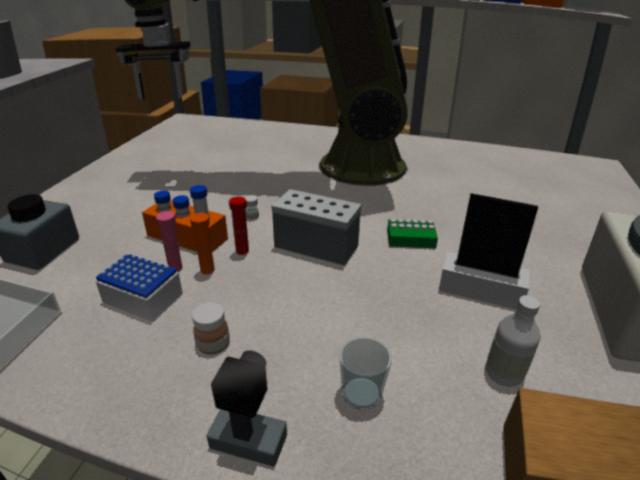

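View pics/top0.png

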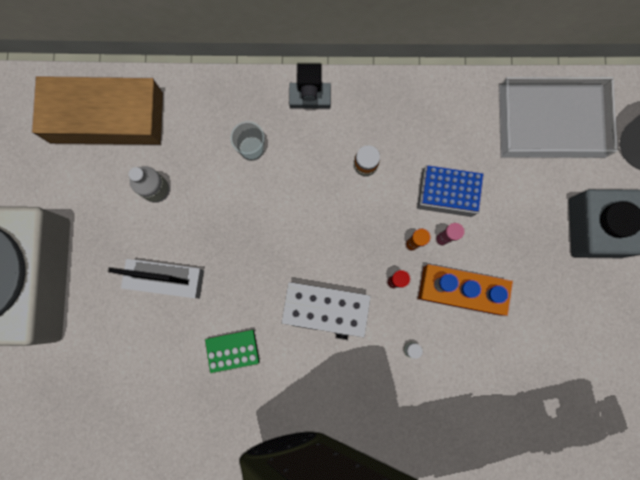

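The scene view shows the black board in its stand at about (495,240), the heater at (317,225), the rack at (185,225) with the tall tube its rightmost at (200,200), and the beaker at (365,370). In the top view the board's top edge is at (150,275), the heater at (326,307), the tall tube's cap at (449,283), and red, orange and pink decoys stand by the rack at (400,279), (419,239) and (451,232).

```bash
cat > m.py <<'E'
from h import *
def rect(P,lab):
    (c,s,a)=cv2.minAreaRect((P[:,:2]*1000).astype(np.float32));b=cv2.boxPoints((c,s,a))
    e=b[1]-b[0];f=b[2]-b[1];L=e if np.hypot(*e)>np.hypot(*f) else f
    print(lab,'c',np.round(c,1),'size',np.round(s,1),'long dir deg',np.degrees(np.arctan2(L[1],L[0])).round(2)%180,'z',np.median(P[:,2]).round(4),len(P))
def top(lo,hi,u0,u1,v0,v1,w,k=None):
    s=w[v0:v1,u0:u1];m=(s[...,2]>lo)&(s[...,2]<hi)
    m=cv2.morphologyEx(m.astype(np.uint8),cv2.MORPH_OPEN,np.ones((3,3))).astype(bool)
    return s[m]
E
python3 - <<'E'
from m import *
w=np.load('top0.npy');s=np.load('scene0.npy')
rect(top(.09,.11,270,385,265,350,w),'heater')
rect(top(.05,.07,410,520,255,325,w),'rack')
rect(top(.04,.06,95,215,245,310,w),'stand')
for lo,hi in((.08,.12),(.12,.15),(.15,.18),(.182,.2)): 
    P=top(lo,hi,80,215,245,310,w); 
    if len(P):rect(P,f'board {lo}')
    P=s[190:285,455:540].reshape(-1,3);P=P[(P[:,2]>lo)&(P[:,2]<hi)]
    if len(P):rect(P,f'scene board {lo}')
rect(top(.12,.14,410,520,255,325,w),'tall')
rect(top(.085,.1,410,520,255,325,w),'shorts')
for n,b in dict(red=(380,412,262,292),orange=(404,434,222,254),pink=(434,470,215,248),bottle=(120,175,155,210),beaker=(225,275,115,165),jar=(350,385,140,180),tip=(410,490,155,220),vial=(400,425,335,365),green=(195,270,320,380),cam=(280,335,55,115)).items():
    P=top(.02,.3,*b,w)
    if len(P):print(n,P.min(0).round(3),P.max(0).round(3))
# board plane from scene
p=cv2.imread('pics/scene0.png');m=(p.max(2)<40);m[:, :455]=0;m[:,540:]=0;m[:190]=0;m[285:]=0
m=cv2.erode(m.astype(np.uint8),np.ones((5,5))).astype(bool)
P=s[m];P=P[np.isfinite(P[:,0])];P=P[P[:,2]>.055];c=P.mean(0);n=np.linalg.svd(P-c,full_matrices=False)[2][2]
print('board pts',len(P),c,n,P.min(0),P.max(0),'rms',np.std((P-c)@n))
E
```

```text
heater c [440.7 -18.3] size [160.1  79.9] long dir deg 81.24 z 0.0992 3498
rack c [ 483.9 -297.9] size [172.1  70.7] long dir deg 79.63 z 0.059 2186
stand c [499.9 315.3] size [153.1  59.9] long dir deg 82.85 z 0.049 1746
board 0.08 c [493.  260.3] size [1.5 8.6] long dir deg 172.24 z 0.1001 24
scene board 0.08 c [505.4 314.9] size [109.7   7.7] long dir deg 82.8 z 0.1005 1293
board 0.12 c [493.1 260.3] size [2.1 8.7] long dir deg 177.56 z 0.1365 20
scene board 0.12 c [504.7 315.6] size [110.4   7.7] long dir deg 82.46 z 0.1348 1035
board 0.15 c [493.  259.7] size [2.8 8.3] long dir deg 163.5 z 0.162 19
scene board 0.15 c [505.7 315.8] size [110.    7.7] long dir deg 82.43 z 0.1652 1106
board 0.182 c [499.8 314.4] size [110.5  10.2] long dir deg 82.98 z 0.1891 356
scene board 0.182 c [502.  315.8] size [108.8  13.3] long dir deg 82.89 z 0.1883 492
tall c [ 492.4 -247.8] size [31.8 33.3] long dir deg 90.18 z 0.1288 271
shorts c [ 479.  -324.5] size [84.6 34. ] long dir deg 80.57 z 0.094 512
red [ 0.483 -0.176  0.023] [ 0.516 -0.143  0.124]
orange [ 0.562 -0.215  0.022] [ 0.596 -0.182  0.124]
pink [ 0.574 -0.28   0.021] [ 0.607 -0.247  0.124]
bottle [0.661 0.314 0.02 ] [0.721 0.374 0.144]
beaker [0.75  0.111 0.02 ] [0.819 0.178 0.085]
jar [ 0.724 -0.127  0.02 ] [ 0.776 -0.075  0.072]
tip [ 0.638 -0.338  0.02 ] [ 0.739 -0.209  0.07 ]
vial [ 0.347 -0.21   0.02 ] [ 0.377 -0.179  0.055]
green [0.313 0.116 0.02 ] [0.397 0.224 0.04 ]
cam [ 0.854 -0.025  0.02 ] [0.922 0.063 0.137]
board pts 4066 [0.50543238 0.315846   0.12501522] [ 0.99227253 -0.12406992 -0.00137284] [0.49558682 0.26619293 0.05501243] [0.515378   0.36459577 0.18944922] rms 0.0012421085959356452
```

```bash
cat >> h.py <<'E'
def delta(pos_mm,Rt,off=0.):
    "shift (mm) and rotvec in current tool axes to reach TCP pos_mm with rotation Rt"
    o=ctrl.get_obs();R0=R.from_euler('xyz',o['eef_rot'])
    d=R0.inv().apply(np.array(pos_mm)-o['ee_pos']*1000);r=(R0.inv()*Rt).as_rotvec()
    print('shift',d.round(1),'rot',r.round(4),'t',o['time_s'])
def down(yawdeg): return R.from_euler('xyz',[180,0,yawdeg],degrees=True)
E
python3 -c "
from h import *
delta([350,-100,260],down(50))
delta([500,315,260],down(82.7))"
```

```text
shift [ 302.8 -347.9  -54.7] rot [-1.000e-03 -4.000e-04 -5.629e-01] t 0.1
shift [ 572.2 -697.4  -54.3] rot [-9.0000e-04 -7.0000e-04 -1.1336e+00] t 0.1
```

The rows are not in the units I measure in: shifts go in shares of 1000 mm and turns go in shares of pi/2 rad. I convert before sending: -697 mm / 1000 = -0.697, 572 mm / 1000 = 0.572, -1.134 rad / 1.5708 = -0.7219.

>>> arm_command --plan '[[[0.303,-0.348,-0.055,0,0,-0.3584,-1],[0.303,-0.348,-0.055,0,0,-0.3584,-1],[0.303,-0.348,-0.055,0,0,-0.3584,-1],[0.303,-0.348,-0.055,0,0,-0.3584,-1],[0.303,-0.348,-0.055,0,0,-0.3584,-1],[0.303,-0.348,-0.055,0,0,-0.3584,-1],[0.303,-0.348,-0.055,0,0,-0.3584,-1],[0.303,-0.348,-0.055,0,0,-0.3584,-1],[0.303,-0.348,-0.055,0,0,-0.3584,-1],[0.572,-0.697,-0.055,0,0,-0.7219,-1],[0.572,-0.697,-0.055,0,0,-0.7219,-1],[0.572,-0.697,-0.055,0,0,-0.7219,-1]]]' --squeeze 45

```text
time_s: 1.3
ee_pos: [0.3958, 0.0298, 0.2594]
eef_rot: [3.141, -0.0, 1.329]
force: [0.4, -0.7, 1.0]
grip_width: 0.0942
grip_force: 0.0
```

```bash
python3 -c "
from h import *
print(ctrl.get_obs()['ee_pos'])
delta([500,315,260],down(82.7))"
```

```text
[0.39575493 0.02976052 0.25937016]
shift [301.9  32.9  -0.6] rot [ 0.0004 -0.     -0.1143] t 1.3
```

To row units: 302 mm / 1000 = 0.302, 33 mm / 1000 = 0.033, -0.114 rad / 1.5708 = -0.0726.

>>> arm_command --plan '[[[0.302,0.033,0,0,0,-0.0726,-0.4],[0.302,0.033,0,0,0,-0.0726,-0.4],[0.302,0.033,0,0,0,-0.0726,-0.4],[0.302,0.033,0,0,0,-0.0726,-0.4],[0.302,0.033,0,0,0,-0.0726,-0.4],[0.302,0.033,0,0,0,-0.0726,-0.4],[0.302,0.033,0,0,0,-0.0726,-0.4],[0.302,0.033,0,0,0,-0.0726,-0.4],[0.302,0.033,0,0,0,-0.0726,-0.4]]]'

```text
time_s: 2.2
ee_pos: [0.5016, 0.3114, 0.2593]
eef_rot: [-3.141, 0.0, 1.436]
force: [-0.2, -0.5, 0.1]
grip_width: 0.066
grip_force: 0.0
```

```bash
python3 -c "
from m import *
p,w=cloud('wrist');cv2.imwrite('pics/w1.png',p)
i=cams.camera_info('wrist');print(np.linalg.inv(i['world_to_cam'])[:3,3])
P=w.reshape(-1,3);P=P[(P[:,2]>.185)&(P[:,2]<.196)&(abs(P[:,1]-.315)<.07)&(abs(P[:,0]-.5)<.04)]
print(len(P));
if len(P)>20: rect(P,'board top')
delta([500,315,152],down(82.7))"
```

```text
[0.51097372 0.38900108 0.43903747]
1748
board top c [499.1 315.6] size [109.6  10. ] long dir deg 83.0 z 0.19 1748
shift [  3.6  -2.2 107.7] rot [ 0.0004 -0.0001 -0.0075] t 2.25
```

To row units: 108 mm / 1000 = 0.108, 90 mm / 1000 = 0.09, -0.005 rad / 1.5708 = -0.0032.

>>> arm_command --plan '[[[0,-0.001,0,0,0,-0.0032,-0.4],[0,-0.001,0.03,0,0,-0.0032,-0.4],[0,-0.001,0.06,0,0,-0.0032,-0.4],[0,-0.001,0.09,0,0,-0.0032,-0.4],[0,-0.001,0.108,0,0,-0.0032,-0.4],[0,-0.001,0.108,0,0,-0.0032,1],[0,-0.001,0.108,0,0,-0.0032,1],[0,-0.001,0.108,0,0,-0.0032,1],[0,-0.001,0.108,0,0,-0.0032,1],[0,-0.001,0.108,0,0,-0.0032,1],[0,-0.001,0.108,0,0,-0.0032,1],[0,-0.001,0.108,0,0,-0.0032,1]]]' --squeeze 45

```text
time_s: 3.45
ee_pos: [0.5008, 0.3124, 0.1515]
eef_rot: [3.141, -0.0, 1.442]
force: [-0.0, 0.0, -0.0]
grip_width: 0.0134
grip_force: 0.0
```

```bash
python3 -c "
from h import *
print(ctrl.get_obs())"
```

```text
{'time_s': 3.45, 'qpos': array([4.95688645e-01, 4.35518799e-01, 1.46530278e+00, 3.13046508e-05,
       1.24051623e+00, 6.24588139e-01]), 'joint_vel': array([-0.00018717,  0.00435536,  0.00304258, -0.00040812, -0.00116102,
        0.00188647]), 'tau': array([-1.13933787e-02, -5.98951972e+01, -3.42914593e+01,  6.58208365e-02,
       -2.72191130e-02, -3.35308787e-04]), 'ee_pos': array([0.50080813, 0.31241272, 0.15145375]), 'eef_rot': array([ 3.14140324e+00, -1.73050902e-04,  1.44188670e+00]), 'force': array([-0.03957473,  0.02072745, -0.04021996]), 'moment': array([-0.05543454, -0.04391815,  0.0104127 ]), 'grip_force': 0.0, 'grip_width': 0.013368495957433479}
```

>>> arm_command --plan '[[[0,0,0,0,0,0,1],[0,0,0,0,0,0,1],[0,0,0,0,0,0,1],[0,0,-0.02,0,0,0,1],[0,0,-0.04,0,0,0,1],[0,0,-0.06,0,0,0,1],[0,0,-0.08,0,0,0,1],[0,0,-0.1,0,0,0,1],[0,0,-0.11,0,0,0,1],[0,0,-0.11,0,0,0,1]]]' --squeeze 45

```text
time_s: 4.45
ee_pos: [0.5011, 0.3125, 0.2621]
eef_rot: [3.14, -0.001, 1.442]
force: [-0.5, 0.6, -2.9]
grip_width: 0.0096
grip_force: 45.0
```

```bash
python3 -c "
from m import *
p,w=cloud('scene');cv2.imwrite('pics/s2.png',p)
o=ctrl.get_obs();print(o['ee_pos'],o['grip_width'],o['grip_force'],o['force'])
s=w.reshape(-1,3);s=s[(abs(s[:,0]-.5)<.05)&(abs(s[:,1]-.315)<.08)]
for lo,hi in((.11,.13),(.15,.17),(.2,.22)): P=s[(s[:,2]>lo)&(s[:,2]<hi)];rect(P,lo)
b=s[(s[:,2]>.07)&(s[:,2]<.23)];print(np.percentile(b[:,2],[0.2,1]))
"
```

```text
[0.50079267 0.31231668 0.2608058 ] 0.009717112508814135 44.99695837497711 [ 0.05673082  0.29734176 -2.58835003]
0.11 c [507.  315.2] size [109.6   6.7] long dir deg 82.11 z 0.1262 266
0.15 c [506.8 315.9] size [110.1   7. ] long dir deg 81.84 z 0.1602 731
0.2 c [506.6 315.3] size [111.2   8.1] long dir deg 82.93 z 0.21 809
[0.12219505 0.12361821]
```

View pics/s2.png

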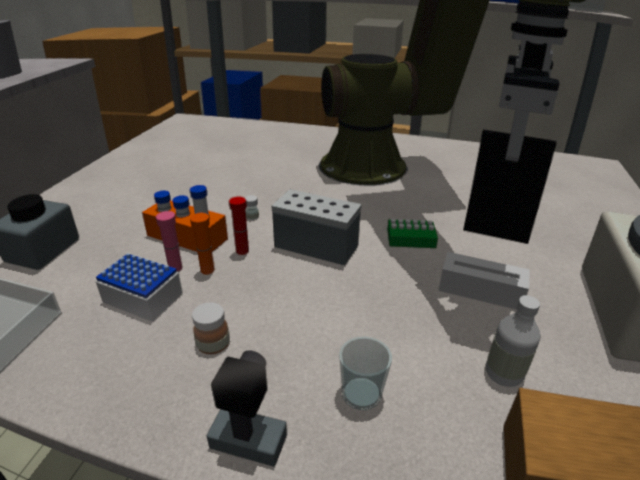

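The board hangs clear and straight in the gripper, at about (510,185), with its foot about 120 mm up. Now I'll work out the leaning pose.

```bash
cat > t.py <<'E'
from h import *
a=np.radians(-8.76);n=np.array([np.cos(a),np.sin(a),0]);Z=np.array([0,0,1.]);F=np.array([480.2,-24.4-3,0])
def lean(off,z,th=12):
    t=np.radians(th);b=np.cos(t)*Z-np.sin(t)*n;m=np.cos(t)*n+np.sin(t)*Z
    return F+n*off+Z*z+141.3*b, R.from_matrix(np.c_[np.cross(m,-b),m,-b])
E
python3 -c "
from t import *
delta(*lean(65,120,0));delta(*lean(65,110))
print(lean(32,4)[0])"
```

```text
shift [-341.1   88.3   -0.5] rot [-0.0001  0.0001  0.0239] t 4.5
shift [-340.4   58.9   12.6] rot [-0.2095 -0.0024  0.0238] t 4.5
[482.7914914  -27.7993317  142.21225598]
```

To row units: -340 mm / 1000 = -0.34, -120 mm / 1000 = -0.12, -0.21 rad / 1.5708 = -0.1337.

>>> arm_command --plan '[[[-0.02,0.088,0,0,0,0,1],[-0.05,0.088,0,0,0,0.0153,1],[-0.085,0.088,0,0,0,0.0153,1],[-0.12,0.088,0,0,0,0.0153,1],[-0.155,0.088,0,0,0,0.0153,1],[-0.19,0.088,0,0,0,0.0153,1],[-0.225,0.085,0,-0.0191,0,0.0153,1],[-0.26,0.079,0.003,-0.0509,0,0.0153,1],[-0.295,0.07,0.007,-0.0828,0,0.0153,1],[-0.325,0.064,0.01,-0.1146,-0.0006,0.0153,1],[-0.34,0.059,0.012,-0.1337,-0.0013,0.0153,1],[-0.34,0.059,0.012,-0.1337,-0.0013,0.0153,1]]]'

```text
time_s: 5.7
ee_pos: [0.5141, -0.0337, 0.2479]
eef_rot: [2.933, -0.0, 1.416]
force: [0.1, -0.1, -2.6]
grip_width: 0.0097
grip_force: 45.0
```

>>> arm_command --plan '[[[0,0,0,0,0,0,1],[0,0,0,0,0,0,1],[0,0,0,0,0,0,1]]]'

```text
time_s: 6.0
ee_pos: [0.5159, -0.0317, 0.2489]
eef_rot: [2.933, -0.001, 1.419]
force: [-0.5, 0.0, -2.4]
grip_width: 0.0095
grip_force: 45.0
```

```bash
python3 -c "
from t import *
from m import rect
p,w=cloud('scene');cv2.imwrite('pics/s3.png',p)
o=ctrl.get_obs();print(o['ee_pos'],o['grip_width'],o['grip_force'],o['force'],R.from_euler('xyz',o['eef_rot']).as_matrix().round(3))
d=w-F/1000;s=np.dstack([d@n,d@np.cross(Z,n),w[...,2]]).reshape(-1,3)
s=s[(s[:,0]>.01)&(s[:,0]<.1)&(abs(s[:,1])<.065)&(s[:,2]>.1)]
for lo in np.arange(.1,.26,.02):
    P=s[abs(s[:,2]-lo-.01)<.01]
    if len(P)>50: print(lo.round(2),(P[:,1].min()*1e3).round(1),(P[:,1].max()*1e3).round(1),'n',(np.median(P[:,0])*1e3).round(1),(P[:,2].min()*1e3).round(1),len(P))
P=s[s[:,2]<.22];c=P.mean(0);v=np.linalg.svd(P-c,full_matrices=False)[2][2];v*=np.sign(v[0]);print('plane',c,v)
delta(*lean(65,110));delta(*lean(34,110));delta(*lean(34,4))
"
```

```text
[ 0.51581695 -0.03180121  0.24894214] 0.009441426415029439 44.996570348739624 [ 0.63071974 -0.24166615 -2.00668421] [[ 0.151  0.967  0.205]
 [ 0.988 -0.148 -0.031]
 [ 0.001  0.208 -0.978]]
0.1 -49.9 60.0 n 68.5 111.6 212
0.12 -50.6 60.6 n 65.8 120.0 641
0.14 -49.9 60.6 n 61.6 140.0 658
0.16 -51.0 60.3 n 57.3 160.0 677
0.18 -49.9 60.4 n 53.2 180.0 690
0.2 -49.2 60.5 n 49.2 200.0 701
0.22 -50.3 60.9 n 45.1 220.0 735
0.24 -50.4 60.7 n 41.1 240.0 709
plane [0.05780962 0.00804668 0.16776566] [0.97895974 0.00969069 0.20382325]
shift [-1.1 -0.4  0.7] rot [-0.0003 -0.0007  0.0007] t 6.05
shift [ -1.  -30.7  -5.8] rot [-0.0003 -0.0007  0.0007] t 6.05
shift [ -1.1 -52.7  97.9] rot [-0.0003 -0.0007  0.0007] t 6.05
```

View pics/s3.png

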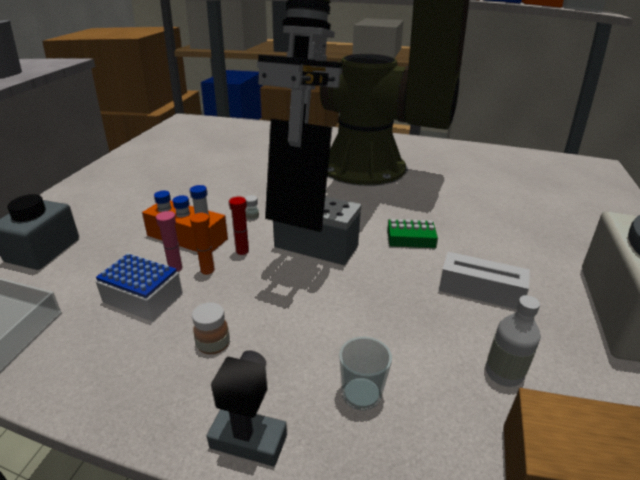

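The board hangs tilted 12° in front of the heater, at about (298,175), centred to within 2 mm. Now I'll lower it.

To row units: 91 mm / 1000 = 0.091, 80 mm / 1000 = 0.08.

>>> arm_command --plan '[[[0,-0.017,-0.004,0,0,0,1],[0,-0.033,-0.007,0,0,0,1],[0,-0.038,0.015,0,0,0,1],[0,-0.043,0.04,0,0,0,1],[0,-0.048,0.064,0,0,0,1],[0,-0.052,0.08,0,0,0,1],[0,-0.054,0.091,0,0,0,1],[0,-0.054,0.091,0,0,0,1],[0,-0.054,0.091,0,0,0,1]]]'

```text
time_s: 6.95
ee_pos: [0.4825, -0.0271, 0.1496]
eef_rot: [2.931, -0.001, 1.418]
force: [0.2, 0.2, -2.4]
grip_width: 0.0094
grip_force: 45.0
```

```bash
python3 -c "
from t import *
p,w=cloud('scene')
o=ctrl.get_obs();print(o['ee_pos'],o['grip_width'],o['grip_force'],o['force'])
d=w-F/1000;s=np.dstack([d@n,d@np.cross(Z,n),w[...,2]]).reshape(-1,3)
s=s[(s[:,0]>-.03)&(s[:,0]<.08)&(abs(s[:,1])<.06)&(s[:,2]>.02)&(s[:,2]<.13)]
for lo in np.arange(.02,.13,.02):
    P=s[abs(s[:,2]-lo-.01)<.01]
    if len(P)>50: print(lo.round(2),(P[:,1].min()*1e3).round(1),(P[:,1].max()*1e3).round(1),'n',(np.median(P[:,0])*1e3).round(1))
delta(*lean(31,10));delta(*lean(31,0));delta(*lean(26,0))
"
```

```text
[ 0.48267094 -0.02715259  0.1499537 ] 0.009719931823857556 44.99667763710022 [-0.30753458 -0.82517488 -2.17589331]
0.02 -51.0 60.0 n 32.4
0.04 -50.5 60.0 n 28.1
0.06 -51.5 59.9 n 23.9
0.08 -50.7 59.8 n 19.4
0.1 -50.2 60.0 n 15.2
0.12 -51.2 59.9 n 12.3
shift [-0.6 -1.1  1.5] rot [ 0.0018 -0.0006 -0.0001] t 7.0
shift [-0.6 -3.2 11.3] rot [ 0.0018 -0.0006 -0.0001] t 7.0
shift [-0.6 -8.1 10.3] rot [ 0.0018 -0.0006 -0.0001] t 7.0
```

To row units: 8 mm / 1000 = 0.008, -6 mm / 1000 = -0.006.

>>> arm_command --plan '[[[0,-0.002,0.002,0,0,0,1],[0,-0.004,0.004,0,0,0,1],[0,-0.005,0.006,0,0,0,1],[0,-0.006,0.008,0,0,0,1],[0,-0.006,0.008,0,0,0,1],[0,-0.006,0.008,0,0,0,1]]]'

```text
time_s: 7.6
ee_pos: [0.478, -0.0265, 0.14]
eef_rot: [2.932, -0.001, 1.418]
force: [0.3, 0.4, -2.2]
grip_width: 0.0097
grip_force: 45.0
```

To row units: 1.5 mm / 1000 = 0.0015, 1 mm / 1000 = 0.001.

>>> arm_command --plan '[[[0,0,0.0005,0,0,0,1],[0,0,0.001,0,0,0,1],[0,-0.0005,0.0015,0,0,0,1],[0,-0.0005,0.0015,0,0,0,1]]]'

```text
time_s: 8.0
ee_pos: [0.4782, -0.0266, 0.1391]
eef_rot: [2.93, -0.001, 1.418]
force: [-2.7, -0.2, 5.8]
grip_width: 0.0101
grip_force: 45.0
```

>>> arm_command --plan '[[[0,0,0,0,0,0,0.6],[0,0,0,0,0,0,0.6],[0,0,0,0,0,0,0.6],[0,0,0,0,0,0,0.6],[0,0,0,0,0,0,0.6],[0,0,0,0,0,0,0.6]]]'

```text
time_s: 8.6
ee_pos: [0.4778, -0.0265, 0.1383]
eef_rot: [2.932, -0.001, 1.418]
force: [0.5, -0.7, -0.2]
grip_width: 0.0187
grip_force: 0.0
```

```bash
cat > b.py <<'E'
from t import *
def board():
    p,w=cloud('scene')
    d=w-F/1000;s=np.dstack([d@n,d@np.cross(Z,n),w[...,2]]).reshape(-1,3)
    s=s[(s[:,0]>-.03)&(s[:,0]<.08)&(abs(s[:,1])<.075)&(s[:,2]>.015)&(s[:,2]<.2)]
    for lo in np.arange(.02,.19,.02):
        P=s[abs(s[:,2]-lo-.01)<.01]
        if len(P)>50: print(lo.round(2),(P[:,1].min()*1e3).round(1),(P[:,1].max()*1e3).round(1),'n',(np.median(P[:,0])*1e3).round(1))
    return p,w
if __name__=='__main__':
    o=ctrl.get_obs();print(o['ee_pos'],o['grip_width'],o['force']);board()
E
python3 b.py
```

```text
[ 0.47776999 -0.02650284  0.13833595] 0.018731023645228453 [ 0.54481404 -0.73680533 -0.21967451]
0.02 -74.6 74.9 n 24.9
0.04 -74.7 74.7 n 20.6
0.06 -74.8 74.9 n 15.9
0.08 -75.0 74.7 n 11.5
0.1 -74.9 75.0 n 7.3
0.12 -51.2 60.0 n 3.6
0.14 -52.0 59.5 n -0.3
0.16 -50.2 59.8 n -4.8
0.18 -9.2 12.1 n 6.5
```

To row units: -110 mm / 1000 = -0.11, -100 mm / 1000 = -0.1.

>>> arm_command --plan '[[[0,0,0,0,0,0,0.4],[0,0,0,0,0,0,0.4],[0,0,-0.005,0,0,0,0.4],[0,0,-0.015,0,0,0,0.4],[0,0,-0.03,0,0,0,0.4],[0,0,-0.05,0,0,0,0.4],[0,0,-0.075,0,0,0,0.0],[0,0,-0.1,0,0,0,-0.5],[0,0,-0.11,0,0,0,-0.5],[0,0,-0.11,0,0,0,-0.5]]]'

```text
time_s: 9.65
ee_pos: [0.4554, -0.0231, 0.2474]
eef_rot: [2.929, -0.001, 1.418]
force: [0.3, 0.4, 0.0]
grip_width: 0.0564
grip_force: 0.0
```

```bash
python3 -c "
from b import *
p,w=board();cv2.imwrite('pics/s4.png',p)
delta([493,-247.5,220],down(79.6))"
```

```text
0.02 -74.4 75.0 n 24.9
0.04 -74.6 74.9 n 20.6
0.06 -74.4 74.9 n 16.0
0.08 -75.0 74.8 n 11.6
0.1 -74.6 74.7 n 7.4
0.12 -51.1 59.6 n 3.6
0.14 -50.8 59.9 n -1.1
0.16 -50.7 60.0 n -5.7
shift [-216.    64.7   40.3] rot [ 0.2107 -0.0035  0.0283] t 9.7
```

View pics/s4.png

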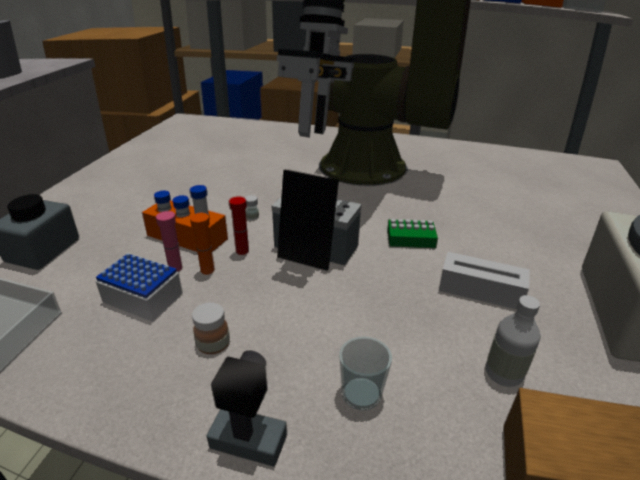

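The released board leans on the heater face at about (307,220), standing on its short edge. Next is the tall tube.

To row units: -216 mm / 1000 = -0.216, -200 mm / 1000 = -0.2, 0.06 rad / 1.5708 = 0.0382.

>>> arm_command --plan '[[[-0.03,0.01,0.006,0.0191,0,0.0025,-0.4],[-0.065,0.02,0.012,0.0382,0,0.0051,-0.4],[-0.1,0.03,0.018,0.0637,0,0.0083,-0.4],[-0.135,0.04,0.025,0.0828,0,0.0115,-0.4],[-0.17,0.05,0.032,0.1082,0,0.014,-0.4],[-0.2,0.06,0.038,0.1273,0,0.0166,-0.4],[-0.216,0.065,0.04,0.1343,-0.0019,0.0178,-0.4],[-0.216,0.065,0.04,0.1343,-0.0019,0.0178,-0.4],[-0.216,0.065,0.04,0.1343,-0.0019,0.0178,-0.4],[-0.216,0.065,0.04,0.1343,-0.0019,0.0178,-0.4]]]'

```text
time_s: 10.7
ee_pos: [0.4931, -0.2465, 0.22]
eef_rot: [-3.14, -0.001, 1.39]
force: [-0.4, 0.3, 0.3]
grip_width: 0.0659
grip_force: 0.0
```

```bash
python3 -c "
from m import *
p,w=cloud('wrist')
P=w.reshape(-1,3);P=P[(P[:,2]>.12)&(P[:,2]<.135)&(np.hypot(P[:,0]-.493,P[:,1]+.2475)<.03)]
rect(P,'cap')
print(ctrl.get_obs()['grip_width'],ctrl.get_obs()['ee_pos'])
delta([493,-247.5,69],down(79.6))"
```

```text
cap c [ 492.7 -245.9] size [33.1 32.8] long dir deg 78.71 z 0.1301 1276
0.06562704432798717 [ 0.49319993 -0.24654867  0.22029259]
shift [-1.100e+00  1.000e-01  1.513e+02] rot [-0.0008 -0.0006  0.0014] t 10.75
```

To row units: 151 mm / 1000 = 0.151, 140 mm / 1000 = 0.14.

>>> arm_command --plan '[[[0,0,0.03,0,0,0,-0.4],[0,0,0.06,0,0,0,-0.4],[0,0,0.09,0,0,0,-0.4],[0,0,0.12,0,0,0,-0.4],[0,0,0.14,0,0,0,-0.4],[0,0,0.151,0,0,0,-0.4],[0,0,0.151,0,0,0,1],[0,0,0.151,0,0,0,1],[0,0,0.151,0,0,0,1],[0,0,0.151,0,0,0,1],[0,0,0.151,0,0,0,1],[0,0,0.151,0,0,0,1]]]' --squeeze 25

```text
time_s: 11.95
ee_pos: [0.4935, -0.2477, 0.0701]
eef_rot: [3.141, 0.0, 1.39]
force: [0.2, -0.4, 5.3]
grip_width: 0.033
grip_force: 25.0
```

>>> arm_command --plan '[[[0,0,0,0,0,0,1],[0,0,0,0,0,0,1]]]'

```text
time_s: 12.15
ee_pos: [0.4935, -0.2477, 0.07]
eef_rot: [3.141, 0.0, 1.39]
force: [0.0, 0.8, 5.2]
grip_width: 0.0335
grip_force: 25.0
```

```bash
python3 -c "
from h import *
p,w=cloud('scene');cv2.imwrite('pics/s5.png',cv2.resize(p[120:270,110:310],(800,600),interpolation=2))
o=ctrl.get_obs();print(o)"
```

```text
{'time_s': 12.2, 'qpos': array([-5.31492562e-01,  4.53141338e-01,  1.64866737e+00,  1.22352946e-04,
        1.03945666e+00, -3.50335873e-01]), 'joint_vel': array([-1.76562825e-03, -4.34265882e-04,  2.03222555e-05,  4.58110169e-04,
        1.16657822e-03, -2.58341949e-04]), 'tau': array([-6.90372940e-02, -5.35427427e+01, -2.83911717e+01,  5.07487077e-02,
       -1.24623142e-01,  1.31864941e-03]), 'ee_pos': array([ 0.49352421, -0.24766462,  0.07006838]), 'eef_rot': array([3.14124904e+00, 1.32321322e-05, 1.38957766e+00]), 'force': array([0.01609489, 0.32102595, 5.74894258]), 'moment': array([ 0.08035097,  0.07580111, -0.0373309 ]), 'grip_force': 25.0005841255188, 'grip_width': 0.03335937878986675}
```

View pics/s5.png

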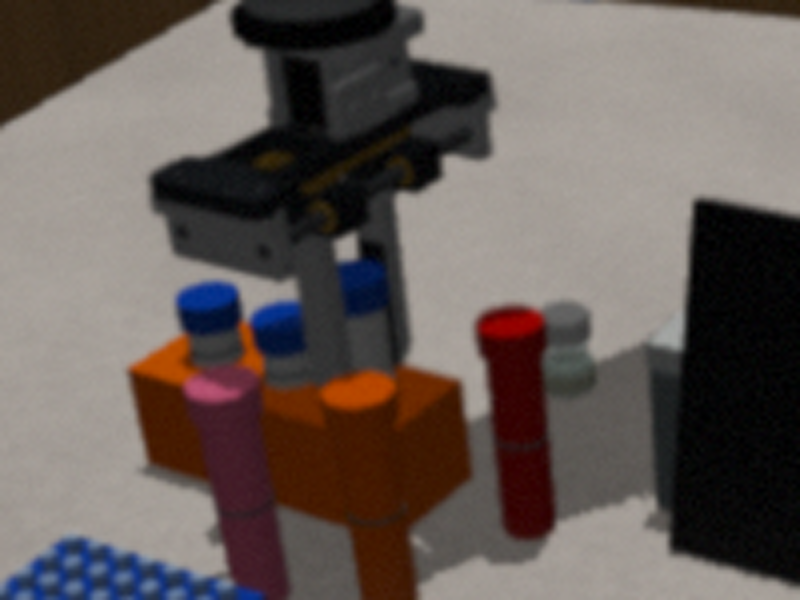

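The zoom shows the fingers straddling both cap and body: the flat fingers bear on the wider cap at (360,285) rather than the body, which explains the 33 mm width. I'll regrip with the pads centred on the cap.

To row units: -33 mm / 1000 = -0.033, -20 mm / 1000 = -0.02.

>>> arm_command --plan '[[[0,0,0,0,0,0,0.0],[0,0,0,0,0,0,0.0],[0,0,0,0,0,0,0.0],[0,0,-0.02,0,0,0,0.0],[0,0,-0.033,0,0,0,0.0],[0,0,-0.033,0,0,0,0.0],[0,0,-0.033,0,0,0,1],[0,0,-0.033,0,0,0,1],[0,0,-0.033,0,0,0,1],[0,0,-0.033,0,0,0,1],[0,0,-0.033,0,0,0,1],[0,0,-0.033,0,0,0,1]]]' --squeeze 40

```text
time_s: 13.4
ee_pos: [0.4931, -0.2474, 0.1021]
eef_rot: [-3.14, -0.001, 1.39]
force: [-0.6, -0.3, -0.5]
grip_width: 0.0333
grip_force: 40.0
```

```bash
python3 -c "
from h import *
o=ctrl.get_obs();print(o['ee_pos'],o['force'],o['moment'],o['grip_width'],o['grip_force'])"
```

```text
[ 0.4931133  -0.2473998   0.10212803] [-0.60843056 -0.25726288 -0.48126245] [-0.01330805 -0.08393396 -0.03303586] 0.033275826279954096 39.99980449676514
```

To row units: -145 mm / 1000 = -0.145, -140 mm / 1000 = -0.14.

>>> arm_command --plan '[[[0,0,-0.008,0,0,0,1],[0,0,-0.018,0,0,0,1],[0,0,-0.03,0,0,0,1],[0,0,-0.045,0,0,0,1],[0,0,-0.06,0,0,0,1],[0,0,-0.08,0,0,0,1],[0,0,-0.1,0,0,0,1],[0,0,-0.12,0,0,0,1],[0,0,-0.14,0,0,0,1],[0,0,-0.145,0,0,0,1],[0,0,-0.145,0,0,0,1]]]'

```text
time_s: 14.5
ee_pos: [0.4934, -0.2476, 0.2482]
eef_rot: [3.141, 0.0, 1.39]
force: [-0.6, 0.9, -0.5]
grip_width: 0.0331
grip_force: 40.0
```

```bash
cat > f.py <<'E'
from b import *
h=np.cross(Z,n)
def tub(nd,yd,zmid,tilt,s=103.):
    "tube mid at heater-face dist nd, lateral yd, height zmid; cap leaning to +h by tilt deg; TCP at s-? from foot"
    t=np.radians(tilt);ax=np.cos(t)*Z+np.sin(t)*h  # foot->cap
    mid=np.array([480.2,-24.4,0])+n*nd+h*yd+Z*zmid
    y=n;z=-ax
    return mid+ax*(s-10-60), R.from_matrix(np.c_[np.cross(y,z),y,z])
E
python3 -c "
from f import *
p,w=cloud('scene');g=w.reshape(-1,3);o=ctrl.get_obs();print(o['ee_pos'],o['grip_width'],o['force'])
P=g[(np.hypot(g[:,0]-.493,g[:,1]+.2474)<.03)&(g[:,2]>.1)&(g[:,2]<.235)]
for lo in np.arange(.1,.235,.01):
  Q=P[abs(P[:,2]-lo-.005)<.005]
  if len(Q)>5:print(lo.round(2),Q.mean(0).round(4),(np.ptp(Q[:,1])*1000).round(1),len(Q))
print(tub(100,0,120,45)[0]);delta(*tub(100,0,210,0));delta(*tub(100,0,210,45));delta(*tub(100,0,120,45))"
```

```text
[ 0.49314899 -0.2474516   0.24708869] 0.033357752933894605 [-0.0831926   0.27165595 -1.24615251]
0.15 [ 0.5036 -0.2412  0.1588] 19.5 15
0.16 [ 0.5034 -0.2416  0.165 ] 25.3 72
0.17 [ 0.5029 -0.2408  0.1749] 24.2 65
0.18 [ 0.5031 -0.2412  0.1849] 27.2 75
0.19 [ 0.5026 -0.2416  0.1952] 25.4 72
0.2 [ 0.5025 -0.2414  0.2053] 25.4 72
0.21 [ 0.503  -0.2414  0.2151] 27.2 71
0.22 [ 0.5038 -0.2409  0.2251] 26.8 77
0.23 [ 0.503  -0.2413  0.2326] 29.2 40
[582.58724645 -16.56726328 143.33452378]
shift [219.9  47.1   4.1] rot [-0.001  -0.0005 -0.0282] t 14.55
shift [243.2  46.4  13.8] rot [-0.0121 -0.7858 -0.0263] t 14.55
shift [243.2  46.5 103.8] rot [-0.0121 -0.7858 -0.0263] t 14.55
```

```bash
python3 -c "
from f import *
for f in (0,.25,.5,.75,1): delta(*tub(60+18*f,-225*(1-f),214,45*f))"
```

```text
shift [-6.1 13.4  0.1] rot [-0.001  -0.0005 -0.0282] t 14.55
shift [56.6 16.1  0.7] rot [-0.0038 -0.1968 -0.028 ] t 14.55
shift [119.2  18.9   2.6] rot [-0.0066 -0.3931 -0.0276] t 14.55
shift [181.2  21.6   5.7] rot [-0.0093 -0.5895 -0.0271] t 14.55
shift [242.6  24.4   9.8] rot [-0.0121 -0.7858 -0.0263] t 14.55
```

To row units: 243 mm / 1000 = 0.243, 235 mm / 1000 = 0.235, -0.786 rad / 1.5708 = -0.5004.

>>> arm_command --plan '[[[0.01,0.013,0,0,-0.0127,-0.0064,1],[0.032,0.014,0,-0.0013,-0.0573,-0.0127,1],[0.057,0.016,0.001,-0.0025,-0.1082,-0.0178,1],[0.085,0.018,0.001,-0.0032,-0.1655,-0.0178,1],[0.112,0.019,0.002,-0.0038,-0.2292,-0.0178,1],[0.14,0.02,0.003,-0.0051,-0.2865,-0.0172,1],[0.168,0.021,0.005,-0.0057,-0.3438,-0.0172,1],[0.195,0.022,0.006,-0.0064,-0.4011,-0.0172,1],[0.22,0.023,0.008,-0.007,-0.452,-0.0172,1],[0.235,0.024,0.009,-0.0076,-0.4838,-0.0166,1],[0.243,0.024,0.01,-0.0076,-0.5004,-0.0166,1],[0.243,0.024,0.01,-0.0076,-0.5004,-0.0166,1]]]'

```text
time_s: 15.75
ee_pos: [0.5605, -0.0121, 0.2359]
eef_rot: [-3.138, 0.786, 1.422]
force: [-0.5, -1.4, -0.0]
grip_width: 0.0328
grip_force: 40.0
```

```bash
python3 -c "
from f import *
o=ctrl.get_obs();print(o['ee_pos'],o['qpos'],o['force'],o['grip_width'])
delta(*tub(78,0,214,45));delta(*tub(78,0,105,45))"
```

```text
[ 0.56051431 -0.01206697  0.2358659 ] [ 0.23233051  0.48698312  1.37827266 -0.71593225  1.62107817  0.47533998] [-0.50434877 -1.44789801 -0.0249681 ] 0.03275591382635344
shift [-1.8  0.5 -0.3] rot [-0.0009  0.0008  0.0027] t 15.75
shift [75.3  0.8 76.7] rot [-0.0009  0.0008  0.0027] t 15.75
```

To row units: 77 mm / 1000 = 0.077, 76 mm / 1000 = 0.076.

>>> arm_command --plan '[[[0.008,0,0.008,0,0,0,1],[0.018,0,0.018,0,0,0,1],[0.03,0,0.03,0,0,0,1],[0.042,0,0.042,0,0,0,1],[0.054,0,0.054,0,0,0,1],[0.064,0,0.065,0,0,0,1],[0.072,0,0.073,0,0,0,1],[0.076,0,0.077,0,0,0,1],[0.076,0,0.077,0,0,0,1],[0.076,0,0.077,0,0,0,1],[0.076,0,0.077,0,0,0,1]]]'

```text
time_s: 16.85
ee_pos: [0.5608, -0.0134, 0.1298]
eef_rot: [3.14, 0.785, 1.416]
force: [-0.6, -0.5, -0.1]
grip_width: 0.0332
grip_force: 40.0
```

```bash
python3 -c "
from f import *
o=ctrl.get_obs();print(o['ee_pos'],o['qpos'],o['force'],o['grip_width'],o['grip_force'])
delta(*tub(78,0,105,45))
p,w=board();cv2.imwrite('pics/s6.png',p)
g=(w-np.array([.4802,-.0244,0])).reshape(-1,3);g=np.c_[g@n,g@h,g[:,2]]
P=g[(g[:,0]>.055)&(g[:,0]<.1)&(abs(g[:,1])<.07)&(g[:,2]>.03)&(g[:,2]<.12)];c=P.mean(0);print(len(P),c,P.min(0),np.linalg.svd(P-c,full_matrices=False)[2][0])
p,w=cloud('top');cv2.imwrite('pics/t6.png',p)"
```

```text
[ 0.56084846 -0.01343881  0.12984685] [ 0.2299808   0.60282178  1.4651205  -0.72040825  1.46489085  0.61076995] [-0.58654541 -0.5293627  -0.14274876] 0.03321858082213184 39.999945759773254
shift [ 1.2 -0.   0.9] rot [ 0.0006 -0.0002 -0.0011] t 16.85
0.02 -48.3 74.9 n 25.2
0.04 -74.7 74.8 n 20.4
0.06 -74.4 74.9 n 15.9
0.08 -74.6 74.7 n 11.8
0.1 -74.6 39.3 n 7.2
0.12 -51.6 58.1 n 3.7
0.14 -51.9 58.2 n -0.9
0.16 -51.3 38.1 n -5.3
484 [ 0.08898862 -0.01264421  0.09385187] [ 0.07832428 -0.04887479  0.05856721] [-3.84680287e-04 -7.53473143e-01 -6.57478573e-01]
```

View pics/s6.png

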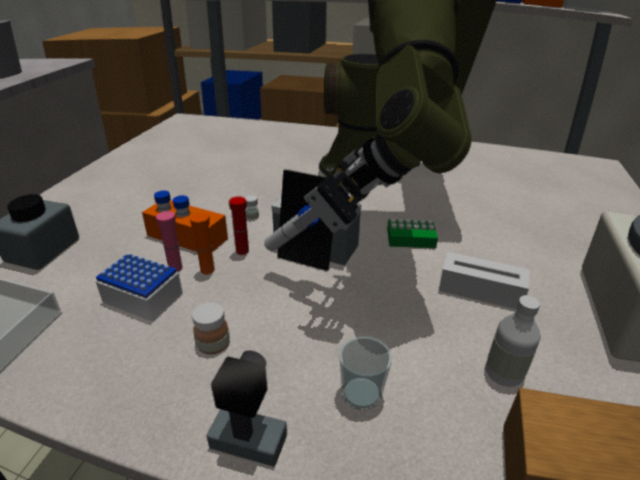

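View pics/t6.png

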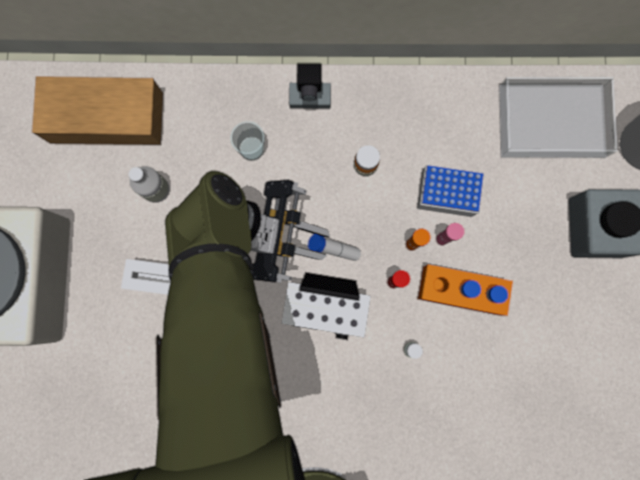

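The scene view shows the tube held at 45° in front of the leaning board, from about (275,245) to (315,215) with its cap up. The top view shows the tube at (330,247) clear of the board at (330,286), and the short tubes and other items where they were.

>>> arm_command --plan '[[[0,0,0,0,0,0,1],[0,0,0,0,0,0,1],[0,0,0,0,0,0,1]]]'

```text
time_s: 17.25
ee_pos: [0.5606, -0.0135, 0.1292]
eef_rot: [3.141, 0.786, 1.417]
force: [0.0, 0.2, -0.5]
grip_width: 0.033
grip_force: 40.0
```

```bash
python3 -c "
from h import *
print(ctrl.hand_in())"
```

```text
the job is handed in; nothing more can be done
None
```

I handed the job in at about 17 s: the board leans about 12° against the heater's far face, and the tall tube is held by its cap at 45°, cap up, with its middle about 7 cm from the board; the hand-in returned no verdict.

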